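# Hold the potter's wheel speed lever at half travel

## Robot

A 6-joint arm with a two-finger parallel gripper is mounted at the origin on the work surface. World frame = base frame: x ahead of the robot, y to its left, z up, the work surface at z = 0. Lengths are in mm, angles in rad, forces in N, time in s.
With the tool pointing down it reaches from about 375 to 750 mm from the base axis. Payload 9 kg.
Tool frame: the origin (TCP) lies midway between the tips of the shut fingers; the grasp point (between the pads) lies bot.tcp_to_grasp behind it (bot.tcp_to_grasp is the distance from the TCP to the grasp point, in mm); z points along the fingers, x is the direction in which the jaws open and shut, and the axes are right-handed (so a half turn about z gives the same grasp; the last joint's range is limited). The gripper opens to 85 mm and grips with 20 to 120 N. Pads are 22 mm wide; open, the fingers measure 114 mm over their backs; the gripper's body (76 mm by 85 mm) begins 54 mm behind the grasp point. The pads swing forward as they close: fully open they stand 13 mm farther back than shut.
Start: joints at [-1.539, 0.104, 0.097, 1.564, 0, 1.353], TCP at [148.334, -581.409, 206.031] pointing down, gripper open.
Joint ranges: [-2.99, 2.99], [-0.84, 1.86], [-1.1, 1.16], [-1.84, 2.11], [-1.51, 1.56], [-3.14, 3.14]. Speed limits (rad/s): [2.22, 2.22, 2.57, 3.14, 3.14, 3.14].

## Interface

Orientations are given as a 3x3 rotation matrix whose columns are the frame's x, y, z axes.
In Python, from plant import bot gives the robot as it stands. Calls block until the motion is done:
- bot.movep(position, orientation): joint-space move of the TCP to a pose.
- bot.servo_line(position, attitude=None, speed=150, force_limit=None): straight line of the TCP; attitude=None keeps the orientation; speed is the mean speed in mm/s. With force_limit (N) it stops when the force on the tool has changed by that much, and returns True; else False.
- bot.goto_joints(angles): joint-space move.
- bot.set_gripper(opening, effort=None): finger opening in mm; effort is the grip in N (None keeps the last); returns when the fingers have stopped.
- bot.sleep(seconds).
- bot.inverse_kinematics(position, orientation): joint angles nearest the present ones, or None.
- bot.capture(name): name is "scene" or "top"; returns the picture (384x512x3 uint8, red, green, blue); there is no depth.
- bot.get_calibration(name): a dict with "fx", "fy", "cx", "cy" (pixels), "D" ([k1, k2, p1, p2, k3] as OpenCV has them; the pictures are not rectified), "origin" and "rotation" of the camera in the world. Camera axes: x right, y up, looking along -z (the intrinsics and any distortion apply to the point x, -y, -z); pixel columns grow to the right and rows downward; lengths in mm; the calibration is good to about 2 mm. A picture is of the moment at which its call begins. get_calibration takes no time and is no camera call.
A pose or a line that the arm cannot do raises bot.MotionError and nothing moves.
- bot.sign_off(): hands the job in, once; it reports no verdict.
Readings, each from a call of its own:
- bot.read_clock(): time.
- bot.read_qpos(): joint angles.
- bot.read_dq(): joint speeds.
- bot.read_tau(): joint torques, N m.
- bot.read_tool_pos(): TCP position.
- bot.read_tool_rot(): TCP orientation.
- bot.read_ft_force(): force on the tool from outside, world axes, zero at the start.
- bot.read_moment(): the same for the moment, N m.
- bot.read_width(): finger opening in mm.
Only numpy, scipy, OpenCV 4.12 (cv2) and the standard library are available. Lean on these libraries where they do the work, as an engineer would, in place of code of your own. Each camera call takes 0.05 s, during which the arm holds its last target.

## Task

The table-top potter's wheel is unplugged so that its speed lever can be adjusted: draw the yellow wooden stop block out from under the sprung lever and leave the whole block inside the blue tool tray. Then press the lever's round black pad about half-way down, until its edge is level with the green band on the gauge post beside it, never letting it dip into the red, and finish while still pressing it and holding it there. Leave the bowl, cup, glaze jar and wooden rib where they are.

Things in the scene. Friction and masses are not known exactly. Their poses are not given: they have to be found in the camera images.
- stop: loose yellow-painted wooden L-shaped stop block, about 0.1 kg: an upright grip 26 mm (its x) by 24 mm (y), 100 mm tall, and a foot 26 mm wide, 56 mm high reaching 75 mm from the grip's axis along the block's -y. The foot stands on the table under the lever bar, some 8 mm below it: draw it out along its +y (40 mm or more) before lifting. Origin: underside, on the grip's axis; z up.
- stop_grip (a point): point on the axis of the stop block's upright grip, 80 mm above its underside and 20 mm below its top; axes as the block's. Best grasped here from above, closing along the block's x (26 mm wide).
- stop_toe (a point): far end of the stop block's foot, 75 mm from the grip's axis along -y, 28 mm above the underside.
- tray_in (a point): centre of the inner floor (5 mm above the table) of a blue open tool tray, fixed, 200 mm (its x) x 150 mm (its y) outside, 35 mm high, walls 5 mm.
- lever_pad (a point): centre of the top face of the round black pad (44 mm across, 12 mm thick) on the end of the steel speed lever (bar 16 x 12 mm), hinged 150 mm away, 50 mm above the table. Axes are the lever stand's, tipped with the lever. Top of pad: 93 mm above the table untouched, 60 mm at 0.225 rad. It travels almost straight down (under 6 mm sideways).
- lever (a joint): angle of the sprung speed lever: 0 released (up), grows as the pad is pressed down, stop at 0.45 rad. Springs back when let go: about 2 N at the pad starts it, 7 N at 0.225 rad, 12 N at 0.45 rad. The middle of the pad's edge is level with the green band from 0.16 to 0.29 rad (band's middle 0.225), with white at less, red at more.
- pod: the fixed lever stand. Origin on the table under the pad; +x points from the pad to the grey hinge housing (66 mm high, 110 mm away), z up. A stepped gauge post, 102 mm high, stands 52 mm from the pad's centre along -y: red (32 mm thick) up to 44 mm above the table, green (24 mm) from 44 to 64 mm, white (14 mm) above. The stop block's grip is on the +y side.
- bowl: bystander, to be left alone: blue glazed bowl, 124 mm across, 60 mm high. Origin in the middle of its underside.
- cup: bystander, to be left alone: terracotta cup, 76 mm across, 85 mm high. Origin in the middle of its underside.
- jar: bystander, to be left alone: amber glaze jar with white cap, 68 mm across, 100 mm high. Origin in the middle of its underside.
- rib: bystander, to be left alone: dark wooden throwing rib lying flat, 120 x 45 x 10 mm. Origin in the middle of its underside.
There are look-alikes about, which are no part of the job. There is more than one size of the stop; the job needs the middle-sized.

How it is judged:
By the outcome, as a careful person would: the job done as asked, in the order asked, and still so for the second after the job is handed in, while the arm keeps its last pose, push and grip.
It also fails if it takes over 58 s, if anything falls off the work surface, if the arm or the gripper's body presses on something with over 40 N, if the wrist force passes 120 N, or if a joint passes its speed limit or range.

## Working session

There is one attempt and no reset: what is moved stays moved. The work goes in short steps, each a Python script; the robot and the scene stay as the last script left them, time stands still between calls to the robot, and variables do not carry over. Pictures are saved under pics/ and viewed, and the job is handed in when it is done.

```bash
ls; mkdir -p pics; python3 - <<'E'
from plant import bot
import cv2
for n in("scene","top"):
    im=bot.capture(n); cv2.imwrite(f"pics/{n}0.png",im[:,:,::-1])
    c=bot.get_calibration(n); print(n,c)
print(bot.read_clock(),bot.tcp_to_grasp,bot.read_tool_rot())
E
```

```text
pics
scene {'fx': 490.00269444595, 'fy': 490.00269444595, 'cx': 262.2586252166434, 'cy': 193.52183809240637, 'D': array([-0.00550871,  0.        ,  0.        ,  0.        ,  0.        ]), 'origin': array([1300.91581553,  287.33199852, 1142.71949328]), 'rotation': array([[-0.39725061, -0.74010496,  0.54262012],
       [ 0.9177071 , -0.32189826,  0.23279861],
       [ 0.00237307,  0.59044573,  0.80707386]])}
top {'fx': 396.1051254276788, 'fy': 396.1051254276788, 'cx': 247.56445037117913, 'cy': 186.53622101882493, 'D': array([-0.12142825,  0.        ,  0.        ,  0.        ,  0.        ]), 'origin': array([ 438.54246247,   -2.67420041, 1239.42201486]), 'rotation': array([[-0.01879016,  0.99383298, -0.10928374],
       [-0.99981742, -0.01905719, -0.00139945],
       [-0.00347346,  0.10923749,  0.99400961]])}
0.1 18.700000000000003 [[ 2.47190400e-01 -9.68966926e-01 -5.64535957e-05]
 [-9.68966196e-01 -2.47190284e-01  1.21405146e-03]
 [-1.19033049e-03 -2.45400239e-04 -9.99999261e-01]]
```

View pics/scene0.png

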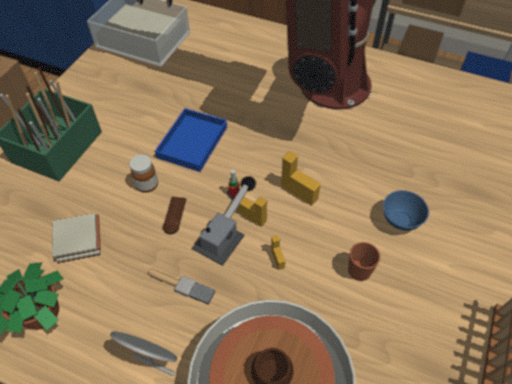

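View pics/top0.png

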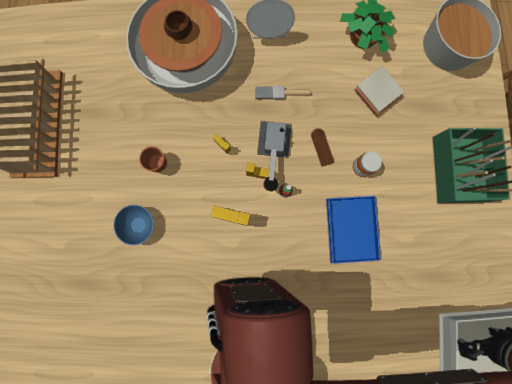

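The scene view shows the lever near (225,215) with a yellow block under it at (252,208). There is also a larger block at (300,180), a small one at (278,252) and the tray at (192,139). The top view has the lever at (273,165), its block at (257,171), the large block at (230,215), the small one at (222,143) and the tray at (353,229). I'll zoom in on both.

```bash
python3 - <<'E'
import cv2
a=cv2.imread("pics/scene0.png")[140:280,150:340]; b=cv2.imread("pics/top0.png")[110:270,190:400]
cv2.imwrite("pics/s0z.png",cv2.resize(a,None,fx=4,fy=4,interpolation=cv2.INTER_CUBIC))
cv2.imwrite("pics/t0z.png",cv2.resize(b,None,fx=3.7,fy=3.7,interpolation=cv2.INTER_CUBIC))
E
```

```text
(no output)
```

View pics/s0z.png

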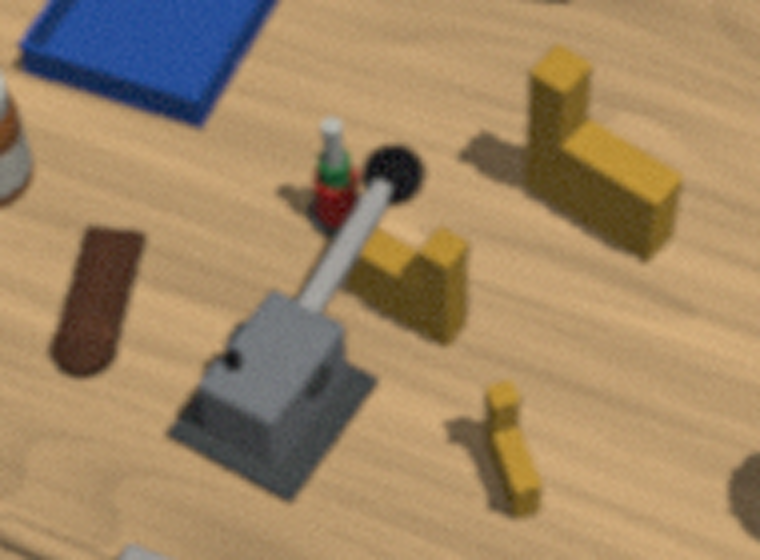

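View pics/t0z.png

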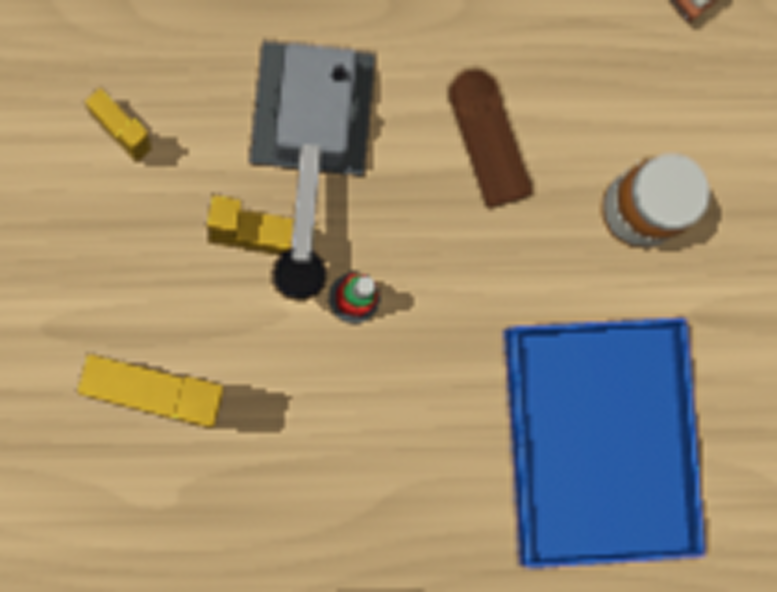

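The middle-sized block is the one under the lever, with its grip at zoomed (226,214) in the top view and (440,248) in the scene view. Next I'll measure with rays.

```bash
cat > h.py <<'E'
import numpy as np, cv2
def cal(bot,n):
    c=bot.get_calibration(n); K=np.array([[c["fx"],0,c["cx"]],[0,c["fy"],c["cy"]],[0,0,1]]); return K,np.array(c["D"]),np.array(c["origin"]),np.array(c["rotation"])
def ray(bot,n,uv):
    K,D,o,R=cal(bot,n); p=cv2.undistortPoints(np.array(uv,float).reshape(-1,1,2),K,D).reshape(-1,2)
    d=np.c_[p[:,0],-p[:,1],-np.ones(len(p))]@R.T; return o,d
def plane(bot,n,uv,z):
    o,d=ray(bot,n,uv); return o+d*((z-o[2])/d[:,2])[:,None]
def tri(bot,a,b):
    o1,d1=ray(bot,"top",[a]);o2,d2=ray(bot,"scene",[b]); d1=d1[0]/np.linalg.norm(d1);d2=d2[0]/np.linalg.norm(d2)
    A=np.c_[d1,-d2]; t=np.linalg.lstsq(A,o2-o1,rcond=None)[0]; p,q=o1+t[0]*d1,o2+t[1]*d2
    return (p+q)/2,np.linalg.norm(p-q)
def proj(bot,n,P):
    K,D,o,R=cal(bot,n); X=(np.atleast_2d(P)-o)@R; X=X*[1,-1,-1]
    return cv2.projectPoints(X,np.zeros(3),np.zeros(3),K,D)[0].reshape(-1,2)
E
python3 - <<'E'
from plant import bot
from h import *
np.set_printoptions(precision=1,suppress=True)
T=cv2.imread("pics/top0.png");S=cv2.imread("pics/scene0.png")
def comps(im,lo,hi,roi,amin=15):
    h=cv2.cvtColor(im,cv2.COLOR_BGR2HSV); m=cv2.inRange(h,lo,hi); x0,y0,x1,y1=roi; k=np.zeros_like(m);k[y0:y1,x0:x1]=m[y0:y1,x0:x1]
    out=[]
    for c in cv2.findContours(k,cv2.RETR_EXTERNAL,cv2.CHAIN_APPROX_NONE)[0]:
        if cv2.contourArea(c)>=amin: out.append((cv2.contourArea(c),c))
    return sorted(out,key=lambda t:-t[0])
# tray
a,c=comps(T,(100,100,60),(125,255,255),(310,180,400,280))[0]
r=cv2.minAreaRect(c); b=cv2.boxPoints(r); P=plane(bot,"top",b,35); print("tray",P.mean(0),"\n",P[:,:2],[np.linalg.norm(P[i]-P[(i+1)%4]) for i in range(4)])
# pad
a,c=comps(T,(0,0,0),(180,255,45),(255,170,285,200))[0]; ct=cv2.minEnclosingCircle(c); print("pad",a,ct,plane(bot,"top",[ct[0]],93))
a2,c2=comps(S,(0,0,0),(180,255,45),(235,170,262,195))[0]; cs=cv2.minEnclosingCircle(c2); print("pad s",a2,cs,plane(bot,"scene",[cs[0]],93), tri(bot,ct[0],cs[0]))
# yellow bright (top faces)
for nm,im,roi in(("top",T,(240,155,275,185)),("scene",S,(235,190,272,228))):
    for a,c in comps(im,(18,120,165),(32,255,255),roi,6):
        r=cv2.minAreaRect(c); print(nm,a,r,"z100",plane(bot,nm,[r[0]],100),"z56",plane(bot,nm,[r[0]],56))
# housing, gauge top
f=lambda x,y:(x/3.7+190-.37,y/3.7+110-.37)
g=lambda x,y:(x/4+150-.37,y/4+140-.37)
print("gauge top",tri(bot,f(365,287),g(331,124)))
print("grip top",tri(bot,f(226,213),g(440,247)))
print("housing corners z66",plane(bot,"top",[f(285,45),f(354,51),f(348,157),f(278,149)],66))
print("base plate z0",plane(bot,"top",[f(263,41),f(376,52),f(364,175),f(250,164)],5))
E
```

```text
tray [ 434.8 -321.2   35. ] 
 [[ 530.5 -241.1]
 [ 537.4 -395.9]
 [ 338.3 -400.3]
 [ 333.2 -247.4]] [np.float64(154.93364463067618), np.float64(199.18167089900578), np.float64(152.99329757437698), np.float64(197.40792100398417)]
pad 100.0 ((270.5, 183.5), 7.106435298919678) [[572.2 -68.1  93. ]]
pad s 75.0 ((247.71621704101562, 183.14865112304688), 6.281338214874268) [[579.  -65.2  93. ]] (array([573.1, -68.3,  84.4]), np.float64(0.5069141279491812))
top 55.5 ((264.0, 172.0), (8.0, 8.0), 90.0) z100 [[605.4 -49.6 100. ]] z56 [[611.8 -51.4  56. ]]
top 52.0 ((250.0, 167.0), (8.0, 8.0), 90.0) z100 [[620.9  -9.2 100. ]] z56 [[627.9  -9.5  56. ]]
scene 121.5 ((253.5, 202.0), (10.0, 25.0), 90.0) z100 [[634.1 -23.5 100. ]] z56 [[605.9 -36.6  56. ]]
gauge top (array([ 559.9, -119.4,   98.1]), np.float64(0.6206206890448633))
grip top (array([621.4, -11.5,  93.1]), np.float64(0.2702423157930587))
housing corners z66 [[ 764.8  -62.9   66. ]
 [ 758.7 -119.6   66. ]
 [ 670.  -111.8   66. ]
 [ 677.6  -54.9   66. ]]
base plate z0 [[ 785.6  -47.     5. ]
 [ 774.2 -144.7    5. ]
 [ 666.1 -130.7    5. ]
 [ 677.4  -33.4    5. ]]
```

The tray's size checks out at about 198 x 153 mm, and the pad and gauge distances are consistent. I'll refine the block's yaw and the gauge with a closer zoom.

```bash
python3 - <<'E'
import cv2,numpy as np
a=cv2.imread("pics/scene0.png")[165:235,222:277]; b=cv2.imread("pics/top0.png")[155:205,240:300]
A=cv2.resize(a,None,fx=8,fy=8,interpolation=cv2.INTER_CUBIC);B=cv2.resize(b,None,fx=12,fy=12,interpolation=cv2.INTER_CUBIC)
cv2.imwrite("pics/s0y.png",A);cv2.imwrite("pics/t0y.png",B)
E
```

```text
(no output)
```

View pics/s0y.png

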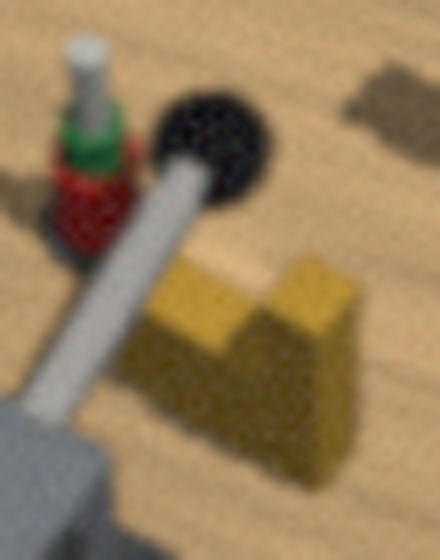

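View pics/t0y.png

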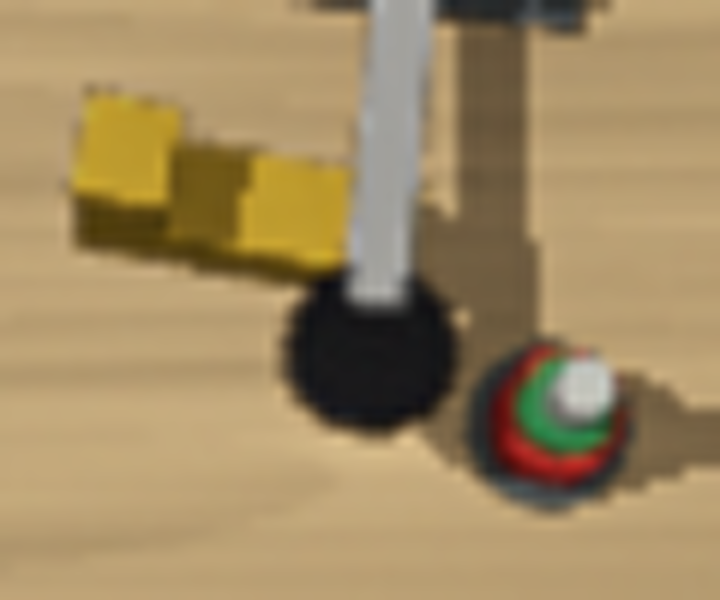

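The 12x top view shows the grip's top face with corners near (92,95), (183,107), (168,205) and (72,190). The foot's top edges run (250,152)-(350,167) and (238,250)-(330,265), the pad centre is near (372,350) and the gauge's white top is near (585,388).

```bash
python3 - <<'E'
from plant import bot
from h import *
np.set_printoptions(precision=1,suppress=True)
f=lambda *p:[(x/12+240-.46,y/12+155-.46) for x,y in p]
g=lambda *p:[(x/8+222-.44,y/8+165-.44) for x,y in p]
P=plane(bot,"top",f((92,95),(183,107),(168,205),(72,190)),100); print("grip top",P.mean(0),P[:,:2].tolist())
for i in range(4):
    d=P[(i+1)%4]-P[i]; print(np.linalg.norm(d),np.degrees(np.arctan2(d[1],d[0])))
Q=plane(bot,"scene",g((312,256),(360,292),(318,335),(266,308)),100); print("grip top s",Q.mean(0),Q[:,:2].tolist())
F=plane(bot,"top",f((250,152),(350,167),(238,250),(330,265)),56); print("foot",F[:,:2].tolist())
for a,b in((0,1),(2,3)):
    d=F[b]-F[a]; print(np.degrees(np.arctan2(d[1],d[0])))
print("gauge top",plane(bot,"top",f((585,388)),102),plane(bot,"scene",g((89,50)),102))
print("bar@pad-end/housing", plane(bot,"top",f((378,300)),85),plane(bot,"top",f((405,5)),75))
d=F[2]; 
print("big/others: cup etc not needed")
E
```

```text
grip top [620.9 -10.  100. ] [[634.4277022984096, -1.3541052667382865], [631.0491604207077, -23.390497693285884], [607.0755658154819, -19.253306222872684], [611.1956270705215, 3.926831752222809]]
22.293881142506113 -98.71651290644027
24.32795905041299 170.20874317567362
23.543442851242943 79.92144383739397
23.824726969946294 -12.80642335940735
grip top s [625.8  -6.3 100. ] [[610.7097558909597, -13.601468767675044], [617.7400739998112, 6.521108553128613], [638.8253726599439, 0.7533241377282707], [635.7806125814917, -18.990074491307098]]
foot [[626.6786937218645, -40.82412953427794], [622.3823860923804, -65.9225713206225], [601.8240086542626, -37.24525857405361], [597.5824391768883, -60.27233679305107]]
-99.71364570225391
-100.43684791741815
gauge top [[ 560.4 -118.8  102. ]] [[ 563.  -117.2  102. ]]
bar@pad-end/housing [[584.8 -70.4  85. ]] [[660.  -79.6  75. ]]
big/others: cup etc not needed
```

```bash
cat >> h.py <<'E'
def Rdown(a):  # tool x at world angle a, z down
    x=np.array([np.cos(a),np.sin(a),0]); z=np.array([0,0,-1.]); return np.c_[x,np.cross(z,x),z]
E
python3 - <<'E'
from plant import bot
from h import *
np.set_printoptions(precision=2,suppress=True)
S=cv2.imread("pics/scene0.png"); m=cv2.inRange(cv2.cvtColor(S,cv2.COLOR_BGR2HSV),(100,100,60),(125,255,255)); k=np.zeros_like(m); k[100:180,145:240]=m[100:180,145:240]
c=max(cv2.findContours(k,0,1)[0],key=cv2.contourArea); q=cv2.approxPolyDP(c,4,True).reshape(-1,2); print("tray s",plane(bot,"scene",q,35)[:,:2].tolist(), plane(bot,"scene",q,0)[:,:2].tolist())
f=lambda *p:[(x/3.7+190-.37,y/3.7+110-.37) for x,y in p]
print("small",plane(bot,"top",f((97,97),(140,145)),40)); print("big",plane(bot,"top",f((100,375),(200,400)),100))
for a in (np.radians(-10),np.radians(170)):
  for p in ([621.5,-9.5,61.3],[621.5,-9.5,160],[630,40,215],[440,-290,215],[440,-290,67]):
    print(p,bot.inverse_kinematics(np.array(p,float),Rdown(a)))
for a in np.radians([-97,83,-7,173]): print(bot.inverse_kinematics(np.array([573.5,-67.5,60]),Rdown(a)))
E
```

```text
tray s [[348.177873547168, -395.5239532203307], [551.939302616707, -378.00439588194007], [551.7636399420007, -234.14017698720437], [339.8953613404243, -253.53712994047618]] [[318.07473988226377, -417.0997749477796], [528.2743060981617, -399.02666184859976], [528.0930931071056, -250.61684482016625], [309.5305297194991, -270.62667256482956]]
small [[730.32  94.33  40.  ]
 [688.58  58.77  40.  ]]
big [[494.74  89.22 100.  ]
 [473.91  11.76 100.  ]]
[621.5, -9.5, 61.3] [-0.23  0.19 -0.07  1.31  0.    1.52]
[621.5, -9.5, 160] [-0.23  0.17  0.08  1.49  0.    1.52]
[630, 40, 215] [-0.14  0.2   0.22  1.59  0.    1.6 ]
[440, -290, 215] [-0.83 -0.12 -0.11  1.58  0.    0.91]
[440, -290, 67] [-0.83 -0.1  -0.36  1.31  0.    0.91]
[621.5, -9.5, 61.3] [-0.23  0.19 -0.07  1.31  0.   -1.62]
[621.5, -9.5, 160] [-0.23  0.17  0.08  1.49  0.   -1.62]
[630, 40, 215] [-0.14  0.2   0.22  1.59  0.   -1.54]
[440, -290, 215] [-0.83 -0.12 -0.11  1.58  0.   -2.23]
[440, -290, 67] [-0.83 -0.1  -0.36  1.31  0.   -2.23]
[-0.34  0.06 -0.21  1.3   0.    2.92]
[-0.34  0.06 -0.21  1.3   0.   -0.22]
[-0.34  0.06 -0.21  1.3   0.    1.35]
[-0.34  0.06 -0.21  1.3   0.   -1.79]
```

```bash
python3 - <<'E'
from plant import bot
from h import *
np.set_printoptions(precision=2,suppress=True)
R=Rdown(np.radians(-10)); g=np.array([621.5,-9.5,0])
bot.set_gripper(62)
bot.movep(g+[0,0,190],R)
bot.servo_line(g+[0,0,115],speed=150)
print(bot.servo_line(g+[0,0,61.3],speed=80,force_limit=8), bot.read_tool_pos(),bot.read_ft_force())
im=bot.capture("scene"); cv2.imwrite("pics/s1.png",cv2.resize(im[130:270,170:340,::-1],None,fx=4,fy=4,interpolation=cv2.INTER_CUBIC))
print(bot.read_clock(),bot.read_width())
E
```

```text
False [621.75  -9.55  61.71] [ 0.62  0.51 -0.51]
4.6167 61.81423756376679
```

View pics/s1.png

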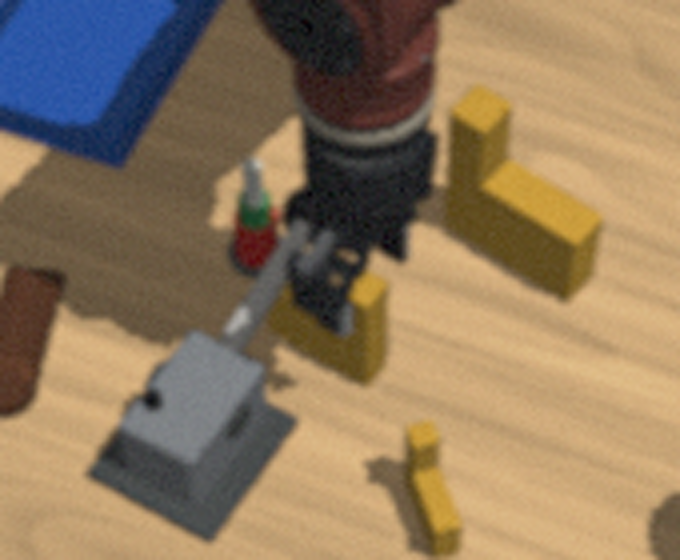

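The finger at (325,290) looks left of the grip at (368,290), but it is also nearer the camera. I'll check that by projection.

```bash
python3 - <<'E'
from plant import bot
from h import *
np.set_printoptions(precision=1,suppress=True)
x=np.array([.985,-.174,0]);g=np.array([621.5,-9.5,0])
z=lambda P:(proj(bot,"scene",P)-[170,130])*4
print("grip top proj",z(g+[0,0,100]),"grip front-bottom corner",z(g+13*x+12*np.array([.174,.985,0])),"finger inner tip",z(g+31*x+[0,0,65]),"outer",z(g+44*x+[0,0,65]))
E
```

```text
grip top proj [[361.4 280.6]] grip front-bottom corner [[365.6 385.4]] finger inner tip [[335.4 343.3]] outer [[324.4 357.1]]
```

The projection agrees within a few mm, so I'll close, lift slightly and draw the block out.

```bash
python3 - <<'E'
from plant import bot
from h import *
np.set_printoptions(precision=2,suppress=True)
bot.set_gripper(0,effort=40); print("w",bot.read_width(),bot.read_ft_force(),bot.read_tool_pos())
p=bot.read_tool_pos(); y=np.array([.174,.985,0])
bot.servo_line(p+[0,0,2.5],speed=30); print(bot.read_ft_force())
print(bot.servo_line(p+[0,0,2.5]+60*y,speed=90,force_limit=10)); print(bot.read_tool_pos(),bot.read_ft_force(),bot.read_width(),bot.read_clock())
for n in("scene","top"):
    im=bot.capture(n); im=im[120:270,170:340] if n=="scene" else im[110:270,190:400]
    cv2.imwrite(f"pics/{n}2.png",cv2.resize(im[:,:,::-1],None,fx=3.6,fy=3.6,interpolation=cv2.INTER_CUBIC))
E
```

```text
w 25.126068367344775 [0.26 0.46 4.25] [621.88  -9.5   61.89]
[-0.47 -0.08 -0.71]
False
[632.34  49.52  64.36] [ 1.31 -1.08 -0.86] 25.124632738942218 6.1
```

View pics/scene2.png

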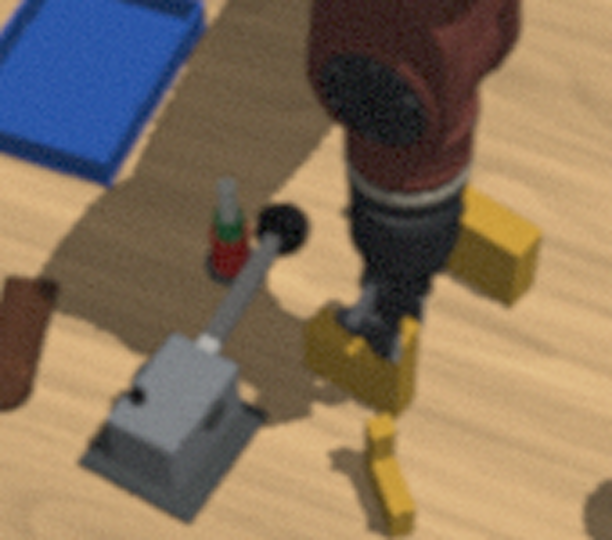

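The block has come clear of the lever, with its foot at (330,340), and it is gripped. I'll lift it and carry it to the tray.

```bash
python3 - <<'E'
from plant import bot
from h import *
np.set_printoptions(precision=2,suppress=True)
R=Rdown(np.radians(-10)); p=bot.read_tool_pos()
bot.servo_line([p[0],p[1],220],speed=150)
t=np.array([442.5,-288,0])
bot.servo_line(t+[0,0,220],speed=200); print(bot.read_width(),bot.read_clock())
bot.servo_line(t+[0,0,90],speed=120)
print(bot.servo_line(t+[0,0,67.5],speed=30,force_limit=6)); print(bot.read_tool_pos(),bot.read_ft_force())
for n in("scene","top"):
    im=bot.capture(n); im=im[90:220,120:300] if n=="scene" else im[140:300,250:450]
    cv2.imwrite(f"pics/{n}3.png",cv2.resize(im[:,:,::-1],None,fx=3.6,fy=3.6,interpolation=cv2.INTER_CUBIC))
print(bot.read_clock())
E
```

```text
25.3294858729505 9.4667
False
[ 442.54 -288.13   67.63] [ 0.52 -0.32 -0.02]
11.7
```

View pics/scene3.png

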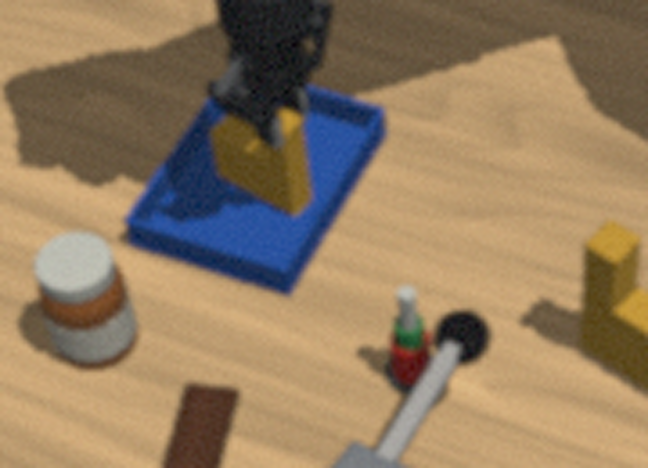

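The block is inside the tray outline, with its corners from (215,130) to (300,212). I'll release it and retreat.

```bash
python3 - <<'E'
from plant import bot
from h import *
np.set_printoptions(precision=2,suppress=True)
p=bot.read_tool_pos()
bot.servo_line(p-[0,0,2],speed=20,force_limit=4); print(bot.read_tool_pos(),bot.read_ft_force())
bot.set_gripper(50)
bot.servo_line([p[0],p[1],200],speed=150); bot.set_gripper(0,effort=60)
bot.movep([573.5,-67.5,190],Rdown(np.radians(-7)))
print(bot.read_width(),bot.read_tool_pos(),bot.read_clock())
for n in("scene","top"):
    im=bot.capture(n); im=im[90:250,120:300] if n=="scene" else im[140:300,250:450]
    cv2.imwrite(f"pics/{n}4.png",cv2.resize(im[:,:,::-1],None,fx=3.6,fy=3.6,interpolation=cv2.INTER_CUBIC))
E
```

```text
[ 443.14 -288.42   66.84] [-1.63  1.89  7.95]
0.07623053175952034 [573.3  -68.46 190.04] 14.9
```

View pics/scene4.png

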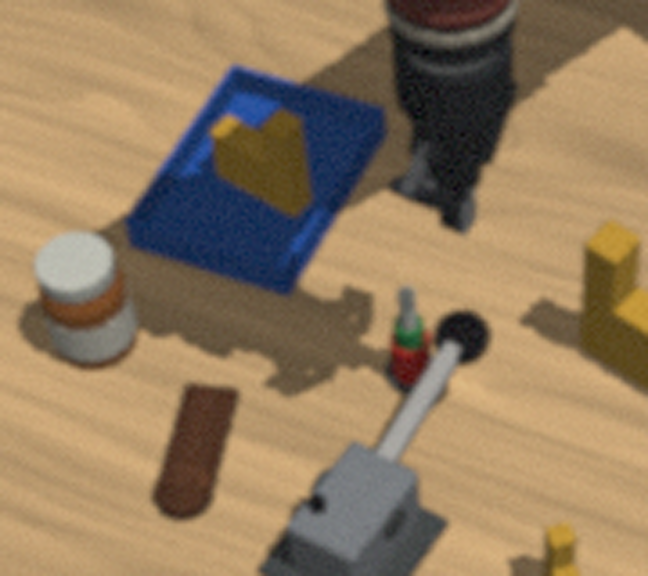

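View pics/top4.png

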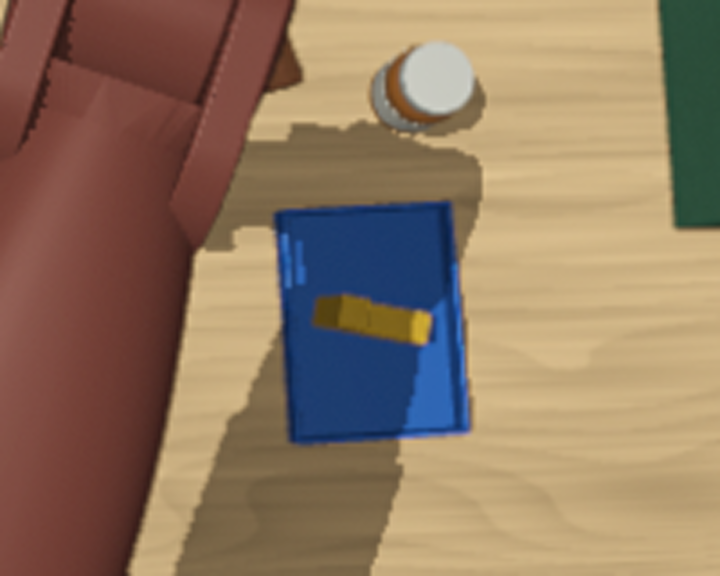

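The block stands upright and fully inside the tray, at (373,320) in the top view with the tray spanning (277-470, 202-442). Next I'll approach the pad and press in stages.

```bash
python3 - <<'E'
from plant import bot
from h import *
np.set_printoptions(precision=2,suppress=True)
p=np.array([573,-67.5,0]); R=Rdown(np.radians(-7))
bot.servo_line(p+[0,0,102],R,speed=120); print(bot.read_tool_pos(),bot.read_ft_force())
im=bot.capture("scene")[130:240,200:300]; cv2.imwrite("pics/s5a.png",cv2.resize(im[:,:,::-1],None,fx=5,fy=5,interpolation=cv2.INTER_CUBIC))
for z in (94,90,80,72):
    print(z,bot.servo_line(p+[0,0,z],speed=25,force_limit=15),bot.read_tool_pos(),bot.read_ft_force(),bot.read_clock())
im=bot.capture("scene")[130:240,200:300]; cv2.imwrite("pics/s5b.png",cv2.resize(im[:,:,::-1],None,fx=5,fy=5,interpolation=cv2.INTER_CUBIC))
E
```

```text
[573.46 -67.72 102.91] [ 0.09 -0.91  0.1 ]
94 False [572.86 -67.44  93.81] [ 0.35 -0.1   0.38] 16.4
90 False [572.81 -67.44  89.72] [ 0.31  0.24 -0.2 ] 16.7083
80 False [572.89 -67.48  79.86] [-0.01 -0.21  0.65] 17.2583
72 False [572.85 -67.44  71.79] [ 0.67 -0.69  0.54] 17.725
```

View pics/s5a.png

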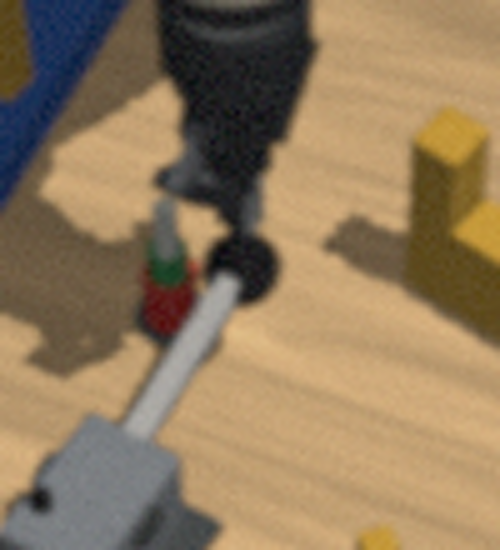

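View pics/s5b.png

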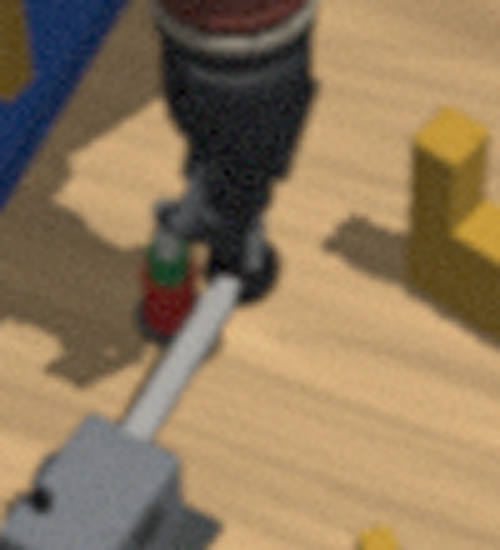

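There is no contact force at z=72 and the bar looks unmoved, with the fingertip near (240,270). I'll project the TCP and compare before going on.

```bash
python3 - <<'E'
from plant import bot
from h import *
np.set_printoptions(precision=1,suppress=True)
z=lambda P:(proj(bot,"scene",P)-[200,130])*5
print("tcp a",z([573.5,-67.7,102.9]),"tcp b",z([572.9,-67.4,71.8]),"pad centre 93",z([573,-67.5,93]),"pad 573 at60",z([573,-67.5,60]))
print("back-proj of pad a (243,268) z93,85,60",[plane(bot,"scene",[(243/5+200,268/5+130)],h)[0] for h in (93,85,70)])
im=bot.capture("scene")[160:205,225:275]; cv2.imwrite("pics/s6.png",cv2.resize(im[:,:,::-1],None,fx=12,fy=12,interpolation=cv2.INTER_CUBIC))
im=bot.capture("top")[130:220,230:330]; cv2.imwrite("pics/t6.png",cv2.resize(im[:,:,::-1],None,fx=6,fy=6,interpolation=cv2.INTER_CUBIC))
print(bot.read_ft_force(),bot.read_tau())
E
```

```text
tcp a [[238.1 245.6]] tcp b [[240.3 279.9]] pad centre 93 [[239.2 256.3]] pad 573 at60 [[240.5 292.8]]
back-proj of pad a (243,268) z93,85,60 [array([579.4, -62.4,  93. ]), array([573.9, -65. ,  85. ]), array([563.6, -70. ,  70. ])]
[-0.4 -0.1 -1.4] [ -0.  -52.4  49.7   0.   -0.    0. ]
```

View pics/s6.png

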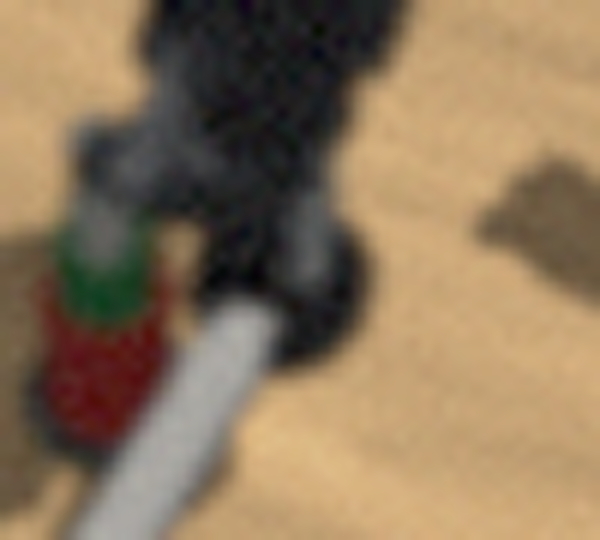

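View pics/t6.png

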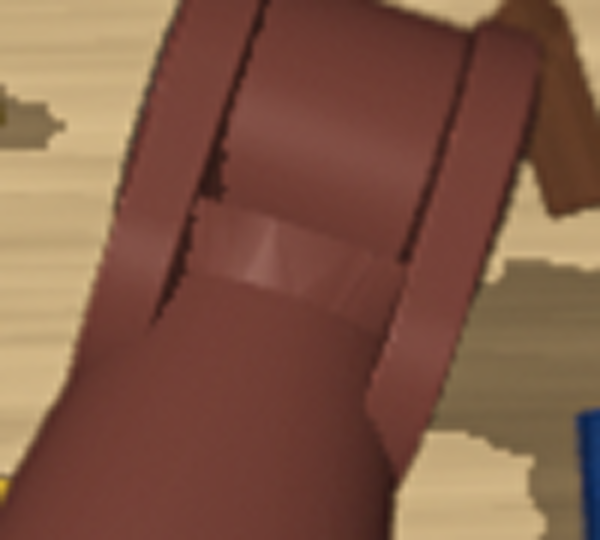

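```bash
python3 - <<'E'
from plant import bot
import cv2,numpy as np
o=cv2.imread("pics/scene0.png")[155:225,205:275]; n=bot.capture("scene")[155:225,205:275,::-1]
cv2.imwrite("pics/cmp7.png",np.hstack([cv2.resize(o,None,fx=5.6,fy=5.6,interpolation=cv2.INTER_CUBIC),cv2.resize(n,None,fx=5.6,fy=5.6,interpolation=cv2.INTER_CUBIC)]))
print(bot.read_ft_force(),bot.read_tool_pos(),bot.read_width(),bot.read_clock())
E
```

```text
[ 1.18784793  0.58385486 -0.49807484] [573.1119574  -67.53989813  72.17214179] 0.31859460006063905 17.925
```

View pics/cmp7.png

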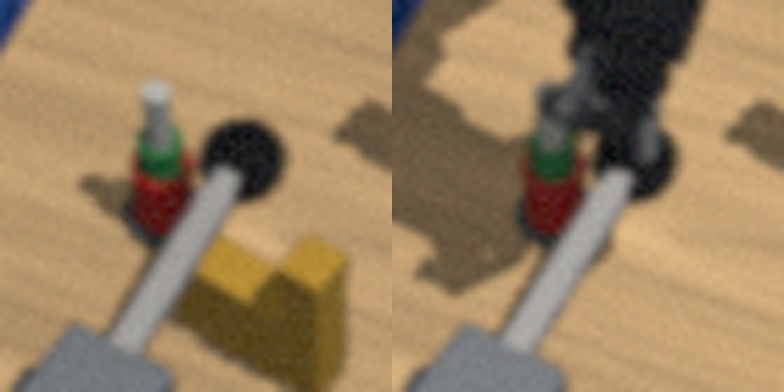

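```bash
python3 - <<'E'
from plant import bot
import cv2,numpy as np
ims=[bot.capture("scene")[155:205,230:270,::-1].astype(float) for _ in range(6)]
n=np.mean(ims,0); n=np.clip(255*(np.clip(n,0,120)/120)**0.6,0,255).astype(np.uint8)
o=cv2.imread("pics/scene0.png")[155:205,230:270].astype(float); o=np.clip(255*(np.clip(o,0,120)/120)**0.6,0,255).astype(np.uint8)
cv2.imwrite("pics/g8.png",np.hstack([cv2.resize(i,None,fx=9.5,fy=9.5,interpolation=cv2.INTER_CUBIC) for i in(o,n)]))
E
```

```text
(no output)
```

View pics/g8.png

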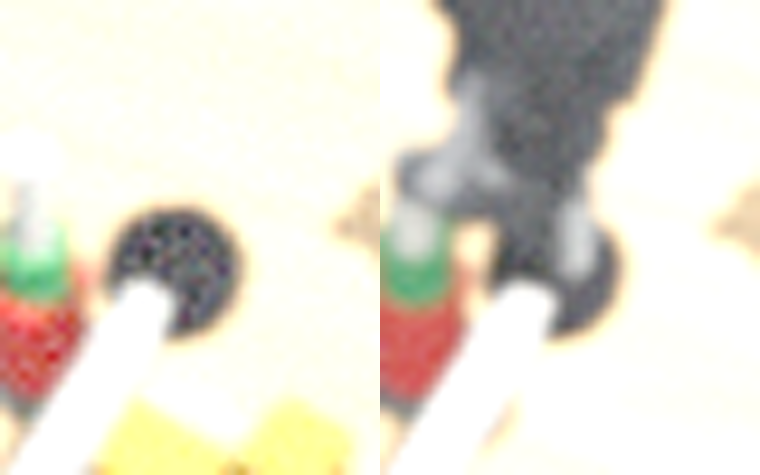

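The lever hasn't moved, since the pad and bar pixels are the same as before, and the visible fingertip sits over the pad about 15-20 mm higher than its projection. I'll feel downward in small steps, watching the force. Even if the reading is right, z ≥ 62 stays in the green.

```bash
python3 - <<'E'
from plant import bot
from h import *
np.set_printoptions(precision=2,suppress=True)
p=np.array([573,-67.5,0])
def F(): return np.mean([bot.read_ft_force() for _ in range(8)],0)
print(F(), bot.read_moment(), bot.read_clock())
for z in (69,66,63):
    print(z,bot.servo_line(p+[0,0,z],speed=15,force_limit=4),bot.read_tool_pos(),F(),bot.read_clock())
ims=[bot.capture("scene")[155:205,230:270,::-1].astype(float) for _ in range(4)]
n=np.mean(ims,0); n=np.clip(255*(np.clip(n,0,120)/120)**0.6,0,255).astype(np.uint8)
o=cv2.imread("pics/scene0.png")[155:205,230:270].astype(float); o=np.clip(255*(np.clip(o,0,120)/120)**0.6,0,255).astype(np.uint8)
cv2.imwrite("pics/g9.png",np.hstack([cv2.resize(i,None,fx=9.5,fy=9.5,interpolation=cv2.INTER_CUBIC) for i in(o,n)]))
E
```

```text
[ 0.29  0.31 -0.06] [-0.01  0.01 -0.02] 18.225
69 False [573.03 -67.54  69.  ] [-0.63 -0.23  1.15] 18.575
66 False [572.94 -67.5   65.91] [-0.43 -0.99  3.25] 18.925
63 False [572.98 -67.5   62.91] [-0.88 -0.02  2.57] 19.275
```

View pics/g9.png

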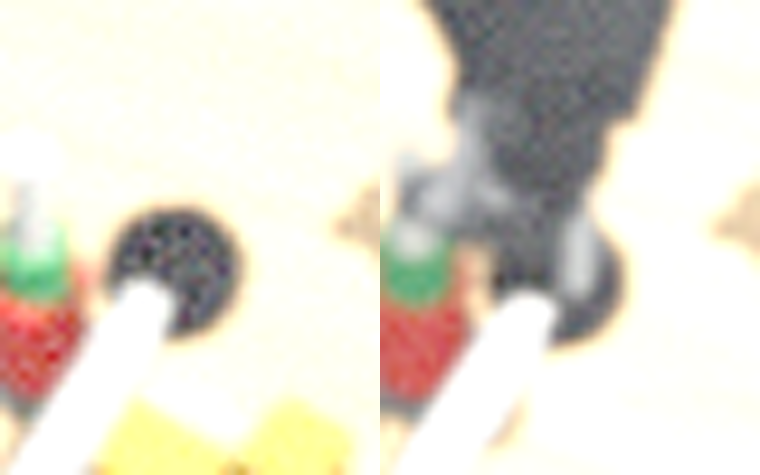

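There was contact near a TCP z of 69.5, with about 3 N, and the pad shifted slightly. The tips therefore sit about 23 mm above the TCP reading, so from here I'll rely on force and pictures instead of that reading. I'll keep stepping, checking the force and pad pixels each time.

```bash
python3 - <<'E'
from plant import bot
from h import *
np.set_printoptions(precision=2,suppress=True)
p=np.array([573,-67.5,0])
def F(): 
    o=[]
    for _ in range(12): o.append(bot.read_ft_force()); bot.sleep(0.02)
    return np.mean(o,0)
def padbot():
    im=np.mean([bot.capture("scene").astype(float) for _ in range(3)],0).mean(2)
    col=im[175:215,249:256].mean(1); i=np.argmax(np.diff(col)*1.0); # dark->table edge
    # subpixel 50% crossing
    k=[j for j in range(len(col)-1) if col[j]<85<=col[j+1]]
    return [round(175+j+(85-col[j])/(col[j+1]-col[j]),2) for j in k]
o=cv2.imread("pics/scene0.png").astype(float).mean(2)[175:215,249:256].mean(1)
print("orig",[round(175+j+(85-o[j])/(o[j+1]-o[j]),2) for j in range(39) if o[j]<85<=o[j+1]])
print("expected px shift per 33mm", proj(bot,"scene",[[580,-60,93],[576,-60,60]]))
print(F(),padbot())
for z in (58,54,50):
    print(z,bot.servo_line(p+[0,0,z],speed=15,force_limit=6),bot.read_tool_pos(),F(),padbot(),bot.read_clock())
im=bot.capture("scene")[140:220,215:285]; cv2.imwrite("pics/s10.png",cv2.resize(im[:,:,::-1],None,fx=7,fy=7,interpolation=cv2.INTER_CUBIC))
E
```

```text
orig [np.float64(189.11)]
expected px shift per 33mm [[249.31 184.03]
 [250.14 190.24]]
[-0.56  0.1   2.14] [np.float64(190.01)]
58 False [572.84 -67.44  57.85] [-1.58  0.17  3.06] [np.float64(175.46), np.float64(190.61)] 20.6583
54 False [572.98 -67.51  53.91] [-1.66  0.15  3.7 ] [np.float64(176.28), np.float64(191.39)] 21.425
50 False [572.92 -67.49  49.88] [-2.21 -0.01  4.26] [np.float64(176.79), np.float64(192.2)] 22.1917
```

View pics/s10.png

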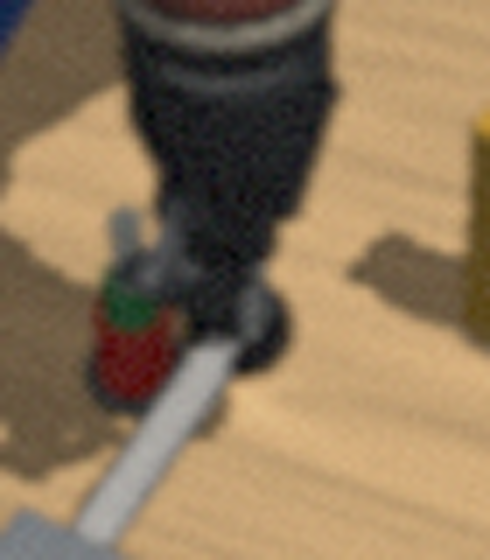

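The pad's lower edge moved 3.1 px of the 6.2 px expected for half travel, and the force is 4.3 N. That puts it at roughly 0.11-0.13 rad, still in the white. I'll continue to around z=35.

```bash
python3 - <<'E'
from plant import bot
from h import *
np.set_printoptions(precision=2,suppress=True)
p=np.array([573,-67.5,0])
def F(): 
    o=[]
    for _ in range(12): o.append(bot.read_ft_force()); bot.sleep(0.02)
    return np.mean(o,0)
def padbot():
    im=np.mean([bot.capture("scene").astype(float) for _ in range(3)],0).mean(2)
    col=im[180:215,249:256].mean(1)
    return [round(180+j+(85-col[j])/(col[j+1]-col[j]),2) for j in range(len(col)-1) if col[j]<85<=col[j+1]]
for z in (44,39,36):
    print(z,bot.servo_line(p+[0,0,z],speed=15,force_limit=5),bot.read_tool_pos(),F(),padbot(),bot.read_clock())
fs=np.mean([bot.capture("scene").astype(float) for _ in range(4)],0).astype(np.uint8); cv2.imwrite("pics/full11.png",fs[:,:,::-1])
im=fs[140:220,215:285]; cv2.imwrite("pics/s11.png",cv2.resize(im[:,:,::-1],None,fx=7,fy=7,interpolation=cv2.INTER_CUBIC))
E
```

```text
44 False [572.84 -67.47  43.96] [-3.46  0.1   4.97] [np.float64(193.16)] 23.1417
39 False [572.87 -67.46  39.05] [-3.59  0.17  5.65] [np.float64(194.14)] 23.975
36 False [573.   -67.49  36.16] [-3.77  0.17  6.09] [np.float64(194.86)] 24.675
```

View pics/s11.png

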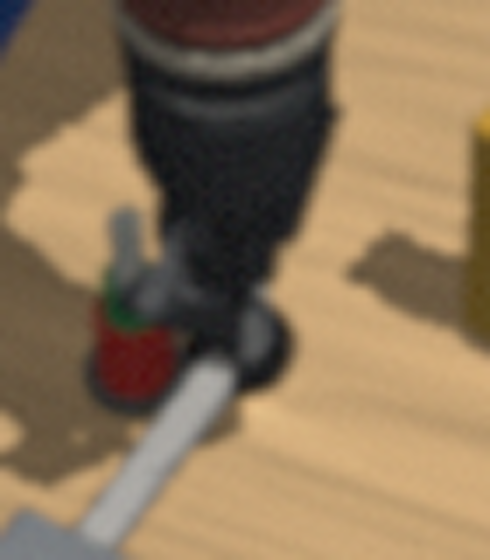

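View pics/full11.png

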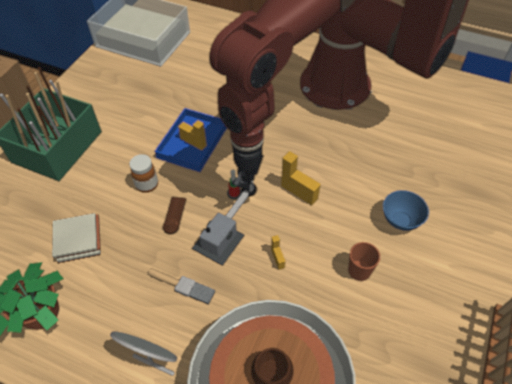

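The pad edge has moved 5.75 px of about 6.2 px (≈0.205 rad), and 6.1 N gives ≈0.185 rad. The scene picture shows the bystanders at their original pixels and the block in the tray. I'll press 2.5 mm more towards mid-band, then do final checks.

```bash
python3 - <<'E'
from plant import bot
from h import *
np.set_printoptions(precision=2,suppress=True)
p=np.array([573,-67.5,0])
print(bot.read_clock(),bot.read_tool_pos())
def F(): 
    o=[]
    for _ in range(20): o.append(bot.read_ft_force()); bot.sleep(0.02)
    return np.mean(o,0)
def padbot(im):
    col=im.mean(2)[180:215,249:256].mean(1)
    return [round(180+j+(85-col[j])/(col[j+1]-col[j]),2) for j in range(len(col)-1) if col[j]<85<=col[j+1]]
print(bot.servo_line(p+[0,0,33.5],speed=8,force_limit=5)); bot.sleep(0.5)
fs=np.mean([bot.capture("scene").astype(float) for _ in range(4)],0)
print(bot.read_tool_pos(),F(),padbot(fs),bot.read_clock(),bot.read_dq())
o=cv2.imread("pics/scene0.png")[:,:,::-1].astype(float)
d=np.abs(o-fs).mean(2)
for n,(x0,y0,x1,y1) in dict(bowl=(380,188,432,234),cup=(345,240,382,282),jar=(128,152,160,194),rib=(160,194,190,236)).items(): print(n,d[y0:y1,x0:x1].mean().round(1))
cv2.imwrite("pics/s12.png",np.hstack([cv2.resize(i[140:225,210:275,::-1].astype(np.uint8),None,fx=6,fy=6,interpolation=cv2.INTER_CUBIC) for i in(o,fs)]))
E
```

```text
24.875 [572.97 -67.48  36.21]
False
[572.83 -67.46  33.67] [-4.35  0.45  6.4 ] [np.float64(180.76), np.float64(195.22)] 26.3667 [-0.  0.  0. -0. -0.  0.]
bowl 6.7
cup 6.7
jar 8.5
rib 7.4
```

View pics/s12.png

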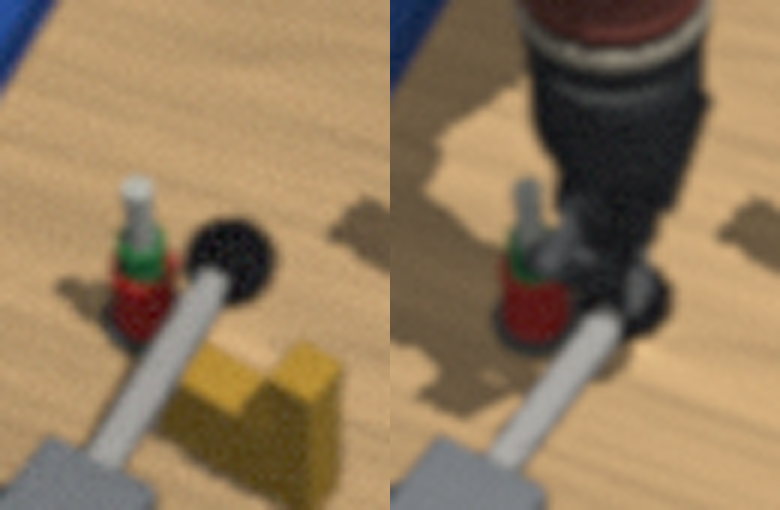

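The pad edge is now at row 195.2, a shift of 6.1 px against the 6.2 px expected at 0.225 rad. The force is 6.4 N and steady. The bystander regions differ only by noise level, so I'm handing in while pressing.

```bash
python3 - <<'E'
from plant import bot
print(bot.sign_off(), bot.read_clock())
E
```

```text
the job is handed in; nothing more can be done
the job is handed in; nothing more can be done
```

I drew the middle-sized stop block about 60 mm out from under the lever and set it down in the tool tray. Then I pressed the pad half-way down and handed the job in while still holding it there, at about 26 s on the robot's clock.

**Last checks:**
- **Block:** both camera views after release show it standing upright, fully inside the tray walls.
- **Lever:** the pad's edge moved 6.1 px, against 6.2 px expected at mid-band, which is about 0.22 rad. The press was 6.4 N and steady, which gives about 0.20 rad. Both are inside the green band, and I only pressed downward in small steps, so it should never have reached the red.
- **Bystanders:** the bowl, cup, jar and rib show only noise-level differences from the first picture.

**Disagreements:**
- **Fingertip height:** the shut fingertips met the 93 mm high pad at a TCP reading of only about 65–70 mm. I don't know the cause, so I judged the press by force, pad movement in the picture and travel from contact, not by the TCP height.
- **Camera views:** the two cameras differed by 3–7 mm on measured points. The top camera could not see the pad during the press, because the arm was in the way, and the gripper partly hid the gauge in the other view. The lever angle is therefore worked out from the pad's shift and force, not read straight off the band.

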